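# Refit the dipstick and its seal bush in a compressor sump

## Task

Set the steel top-hat bush into the round recess at the mouth of the sump's leaning neck, hub outwards and flange flat on the recess floor, and let go of it. Then take the dipstick from its holder and push it down through the bush against the stiff plunger inside until its collar sits on the bush; press it firmly home with about 20 N for half a second, without slamming it (never over 100 N), and leave it there. Do not shove the bottle, the spray can or the caliper about.

Things in the scene. Friction and masses are not known exactly. Their poses are not given: they have to be found in the camera images.
- sump: Fixed aluminium oil sump, finned box about 200 x 175 x 68 mm high. Origin: on the work surface under the box, 30 mm from the box's middle towards -x; x level, its -x side is where the neck leans out, z up.
- neck: Fixed round neck on the sump, leaning 30 degrees from vertical towards the sump's -x. Origin: centre of the floor of the recess at its mouth, 135 mm above the work surface. z points out along the neck's axis (up and towards sump -x); y is level. The recess is round, 66 mm across, 5 mm deep, its rim 84 mm across outside; a bore 18 mm across leads on down from its floor along -z.
- neck_bore (a point): Point on the bore's axis 70 mm below the recess floor. Unseen in the bore is a steel plunger whose top is at the start 0 to 10 mm below this point. It yields down the bore under about 5 N, has no spring, stays where it is pushed, and can go 96 mm below the recess floor, deeper than the seated dipstick's tip (92 mm).
- bush: Loose plain steel top-hat bush, 28 mm high, about 0.25 kg: a round flange 62 mm across and 6 mm thick, on it a hub 36 mm across and 22 mm high; a hole 16 mm across runs through both. Stands on the work surface with hub up at the start. Origin: centre of the flange's underside; z through the hub.
- bush_top (a point): Centre of the hub's top face, 28 mm from the bush's origin along its z.
- holder: Fixed stand for the dipstick: upright grey tube 34 mm outside, 18 mm bore, top at 130 mm above the work surface, on a round steel foot 90 mm across. Origin: centre of its underside. Holder and bush may be on either side of the sump.
- dipstick: Loose dipstick, 162 mm long, about 0.12 kg: steel shaft 12 mm across and 120 mm long with a tapered tip, then a black collar 36 mm across and 6 mm thick, then a black grip 22 mm across and 36 mm long. Origin: the tip; z along the shaft towards the grip. At the start it hangs upright in the holder, its collar on the tube's top.
- dipstick_stop (a point): Centre of the underside of the dipstick's collar, 120 mm from the tip along its z.
- oil_bottle: Bystander: black bottle 72 mm across, 190 mm high, standing loose. Origin: centre of its underside.
- spray_can: Bystander: dark can 66 mm across, 170 mm high, standing loose. Origin: centre of its underside.
- caliper: Bystander: loose aluminium brake caliper part about 90 x 104 x 48 mm high. Origin: centre of its underside.
There are look-alikes about, which are no part of the job. What is shaped like the dipstick but turquoise is not meant. Several things have the shape of the bush; the one meant has the colours described above.

How it is judged:
On the way, in this order (a step that is already met when the one before it is completed fails the run):
1. the bush sits in the neck's recess, flange on the recess floor, let go (z of bush in the frame of neck between -0.003 and 0.003 m and distance between bush and neck below 0.005 m and angle between the z axis of bush and the z axis of neck, either way round below 0.07 rad and z of bush_top in the frame of neck above 0.02 m and contact force between the fingers and bush below 0.1 N), for 0.2 s.
2. the dipstick, its collar down on the bush, is pressed on it with more than 10 N (z of bush in the frame of neck between -0.003 and 0.003 m and distance between bush and neck below 0.005 m and angle between the z axis of each of bush, dipstick and the z axis of neck, either way round below 0.07 rad and z of bush_top in the frame of neck above 0.02 m and distance between dipstick_stop and bush_top below 0.005 m and z of dipstick_stop in the frame of neck below 0.0305 m and z of dipstick in the frame of neck below -0.08 m and contact force between dipstick and bush above 10 N), for 0.2 s.
At the end, for the whole second after the job is handed in: Bush hub outwards in the recess (within 5 mm of its centre, 3 mm of its floor, 4 deg of its axis); dipstick through it, collar within 2.5 mm of the bush, 5 mm of its centre and 4 deg of the axis, both at rest; collar was pressed on the bush with over 10 N for 0.2 s (z of bush in the frame of neck between -0.003 and 0.003 m and distance between bush and neck below 0.005 m and angle between the z axis of each of bush, dipstick and the z axis of neck, either way round below 0.07 rad and z of bush_top in the frame of neck above 0.02 m and distance between dipstick_stop and bush_top below 0.005 m and z of dipstick_stop in the frame of neck below 0.0305 m and z of dipstick in the frame of neck below -0.08 m and linear speed of each of dipstick, bush below 0.01 m/s); the robot touches nothing.
It fails at once if the dipstick is pressed on the bush with more than 100 N (contact force between dipstick and bush above 100 N).
It fails at once if a bystander is moved by more than 40 mm (distance of any of oil_bottle, spray_can, caliper from where it was at the start of the episode above 0.04 m).
It also fails if it takes over 67 s, if anything falls off the work surface, if the arm or the gripper's body presses on something with over 40 N, if the wrist force passes 120 N, or if a joint passes its speed limit or range.

## Robot

A 6-joint arm with a two-finger parallel gripper is mounted at the origin on the work surface. World frame = base frame: x ahead of the robot, y to its left, z up, the work surface at z = 0. Lengths are in m, angles in rad, forces in N, time in s.
With the tool pointing down it reaches from about 0.425 to 0.95 m from the base axis. Payload 3.5 kg.
Tool frame: the origin (TCP) lies on the centre line of the jaws, within the pads' length; the fingertips stand 17 mm ahead of it and the grasp point (between the pads) lies 2 mm behind it (arm.tips_ahead is the distance from the TCP to the fingertips, in m); z points along the fingers, y is the line along which they close (so a half turn about z gives the same grasp; the last joint's range is limited). The gripper opens to 85 mm and grips with 20 to 120 N. Pads are 22 mm wide; open, the fingers measure 114 mm over their backs; the gripper's body (76 mm by 85 mm) begins 54 mm behind the grasp point. The pads swing forward as they close: fully open they stand 13 mm farther back than shut.
Start: joints at [-0.15, 0.286, 1.577, -0, 1.279, -0.15], TCP at [0.675, 0, 0.248] pointing down, gripper open.
Joint ranges: [-2.77, 2.77], [-0.9, 2.22], [0.21, 2.48], [-1.53, 4.67], [0.24, 2.81], [-2.84, 2.84]. Speed limits (rad/s): [2.79, 2.79, 3.14, 3.14, 3.14, 3.14].

## Interface

Orientations are given as a unit quaternion [x, y, z, w].
In Python, from workcell import readout, eyes, order, spot_in, cut_out, mark_of, arm gives the robot as it stands.
- The arm moves only by the tool step_arm, never from a script. Its argument "rows" is a list of rows, each an object with "angular": the turn, a rotation vector about the tool's x, y, z in rad, a list of three; "delta_pos": the shift along the tool's x, y, z in cm, a list of three; "gripper": the opening, from -1 (shut) to 1 (fully open). A call has exactly 5 rows; each row shifts and turns the commanded pose from where the row before left it, along the tool's axes as they then stand; what a row does not reach is not made up. A row lasts 1/12 s, in which the tool goes at most 41.7 mm and 7.16 degrees, less where a joint would pass 70% of its speed; a pose out of reach is approached as far as the arm can. A call with a gripper value outside its range is refused whole. The fingers move at their own pace and stop on an object; "newtons" is the grip in N (left out, the last holds). Time passes only in rows, so rows that do not move let the fingers close, or fill a call up. It gives the time, the measured TCP pose, the force, the opening and the grip force at its end, in the units of the state.
- readout.state(): the state, without advancing time (a new reading comes with each control period).
- eyes.grab_frame(name): name is "scene" or "side" or "wrist"; returns (picture, depth): 384x512x3 uint8, red, green, blue; 384x512 float32, m along the optical axis (not along the pixel's ray), 0 where there is no reading.
- eyes.camera_model(name): a dict with "camera_matrix" (3x3 intrinsics, pixels), "rvec" (rotation vector, rad) and "tvec" (3), from world to camera coordinates, as OpenCV has them; the wrist camera has in their place "mount" (4x4, takes a point from camera to tool coordinates, whose origin is the TCP and whose axes are the flange's). Camera axes: x right, y down, z forward; pixel columns grow to the right and rows downward; lengths in m; the calibration is good to about 2 mm. A picture is of the moment at which its call begins: read the wrist's pose just before it. camera_model takes no time and is no camera call.
- order.sign_off(): hands the job in; it is judged then, once.
Trained networks look in the newest picture that a camera, given by its name, has taken for a name from the list of things; names that differ only in an ending like _2 or _b are one class to them, and where a whole thing is asked for, a point or a joint stands for the part that bears it (a point fixed in the world has none). Each returns a list of dicts, best first, with "conf" (0 to 1); they miss things now and then, are a little off and sometimes report something else, mostly with a low value. They report only what shows in the picture. A call takes as long as a camera call. They do not tell look-alikes from the thing itself.
- spot_in(query, camera): "rect" ([left, top, width, height] in pixels, round what is visible of it).
- cut_out(query, camera): "region" (384x512 bool, what is visible of it) and "rect" ([left, top, width, height] in pixels, round what is visible of it).
- mark_of(query, camera): "point" ([column, row] in pixels: a listed point, or the origin of a listed thing).
The state is a dict: "t": time; "qpos": joint angles; "qd": joint speeds; "joint_efforts": joint torques, N m; "ee_pos": TCP position; "eef_rot": TCP orientation; "force": force on the tool from outside, world axes, zero at the start; "wrist_torque": the same for the moment, N m; "width": finger opening in m; "finger_force": force on a finger pad.
Only numpy, scipy, OpenCV 4.12 (cv2) and the standard library are available. Lean on these libraries where they do the work, as an engineer would, in place of code of your own. Each camera call takes 0.05 s, during which the arm holds its last target. There are 200 camera calls.

## Working session

There is one attempt and no reset: what is moved stays moved. The work goes in short steps, Python scripts to look and compute and a tool call to move; the robot and the scene stay as the last step left them, time stands still between calls to the robot, and variables do not carry over. Pictures are saved under pics/ and viewed, at most 10 in all, crops included, and the job is handed in when it is done.

Besides the shell and the picture viewer there is one more tool, called after "Emit:" as name(argument=value, ...), one argument or row to a line, values as JSON. step_arm: Moves the arm, as the interface text tells. Its arguments: {"type":"object","properties":{"rows":{"type":"array","items":{"type":"object","properties":{"angular":{"type":"array","items":{"type":"number"}},"delta_pos":{"type":"array","items":{"type":"number"}},"gripper":{"type":"number"}}}},"newtons":{"type":"number"}},"required":["rows"]}

```bash
mkdir -p pics; ls; cat > h.py <<'E'
import numpy as np, cv2
from scipy.spatial.transform import Rotation as R
from workcell import readout, eyes, order, spot_in, cut_out, mark_of, arm
def T_wc(cam, st=None):
    m=eyes.camera_model(cam)
    if 'mount' in m:
        st=st or readout.state(); A=np.eye(4); A[:3,:3]=R.from_quat(st['eef_rot']).as_matrix(); A[:3,3]=st['ee_pos']
        return np.array(m['camera_matrix']), A@np.array(m['mount'])
    W=np.eye(4); W[:3,:3]=cv2.Rodrigues(np.array(m['rvec'],float))[0]; W[:3,3]=np.ravel(m['tvec'])
    return np.array(m['camera_matrix']), np.linalg.inv(W)
def cloud(cam, d, st=None):
    K,T=T_wc(cam,st); v,u=np.indices(d.shape)
    P=np.stack([(u-K[0,2])/K[0,0]*d,(v-K[1,2])/K[1,1]*d,d],-1)
    P=P@T[:3,:3].T+T[:3,3]; P[d<=0]=np.nan
    return P
def save(n,p): cv2.imwrite(f'pics/{n}.png',p[:,:,::-1])
E
python3 - <<'E'
from h import *
ims=[]
for c in ['scene','side']:
    p,d=eyes.grab_frame(c); np.savez(f'{c}0.npz',p=p,d=d)
    P=cloud(c,d); q=p.copy(); K,T=T_wc(c); print(c,'cam at',T[:3,3].round(3),'z',T[:3,2].round(2))
    for n in ['bush','dipstick','holder','neck','sump','oil_bottle','spray_can','caliper']:
        for r in cut_out(n,c)[:4]:
            if r['conf']<.25: continue
            m=r['region']; X=P[m]; l,t,w,h=map(int,r['rect'])
            print(n,round(r['conf'],2),[l,t,w,h],'med',np.nanmedian(X,0).round(3),'rgb',np.median(p[m],0),'zmax',np.nanpercentile(X[:,2],98).round(3))
            cv2.rectangle(q,(l,t),(l+w,t+h),(255,0,0),1); cv2.putText(q,n[:4],(l,t-2),0,.35,(255,255,0),1)
    save(c+'0',cv2.resize(q,(800,600)))
print(readout.state())
E
```

```text
pics
scene cam at [ 1.175 -0.248  1.025] z [-0.57  0.18 -0.8 ]
bush 0.65 [342, 175, 22, 20] med [0.518 0.259 0.01 ] rgb [183. 176. 168.] zmax 0.033
bush 0.61 [373, 165, 16, 16] med [0.496 0.355 0.011] rgb [115.  79.  53.] zmax 0.032
bush 0.31 [148, 212, 33, 42] med [ 0.533 -0.317  0.011] rgb [76. 75. 74.] zmax 0.125
dipstick 0.59 [147, 199, 17, 16] med [ 0.527 -0.319  0.15 ] rgb [38. 39. 40.] zmax 0.176
dipstick 0.59 [98, 218, 25, 35] med [ 0.534 -0.438  0.128] rgb [ 59. 120. 113.] zmax 0.165
holder 0.8 [145, 215, 35, 37] med [ 0.533 -0.317  0.011] rgb [76. 75. 74.] zmax 0.126
neck 0.6 [149, 213, 32, 39] med [ 0.533 -0.316  0.011] rgb [76. 76. 73.] zmax 0.125
neck 0.58 [257, 205, 30, 45] med [ 0.65  -0.049  0.126] rgb [150. 149. 150.] zmax 0.16
sump 0.66 [234, 209, 71, 84] med [ 0.691 -0.064  0.07 ] rgb [181. 177. 169.] zmax 0.153
sump 0.47 [147, 214, 36, 38] med [ 0.533 -0.317  0.011] rgb [75. 75. 75.] zmax 0.123
oil_bottle 0.93 [152, 256, 38, 46] med [ 0.704 -0.324  0.126] rgb [37. 37. 38.] zmax 0.193
oil_bottle 0.45 [376, 178, 43, 53] med [0.688 0.284 0.128] rgb [140. 134. 132.] z
[... 1400 characters left out ...]
8
{'t': 0.9, 'qpos': array([-1.49977076e-01,  2.86273371e-01,  1.57669610e+00, -1.19499691e-05,
        1.27863028e+00, -1.50013695e-01]), 'qd': array([-0.00019968,  0.00068332, -0.00076124, -0.00142316, -0.00069466,
        0.00107654]), 'joint_efforts': array([ 1.63623345e-04, -4.05960274e+01, -2.92944717e+01, -2.16318722e-04,
        4.07306743e-04, -2.84295531e-06]), 'ee_pos': array([6.74980183e-01, 4.53726461e-05, 2.48344755e-01]), 'eef_rot': array([ 7.07092617e-01,  7.07120945e-01, -6.70848610e-06,  5.43491124e-07]), 'force': array([-0.19065037, -0.18954594, -0.09283447]), 'wrist_torque': array([-0.02603488, -0.02348905,  0.00080412]), 'finger_force': 0.0, 'width': 0.08534388225409799}
```

View pics/scene0.png

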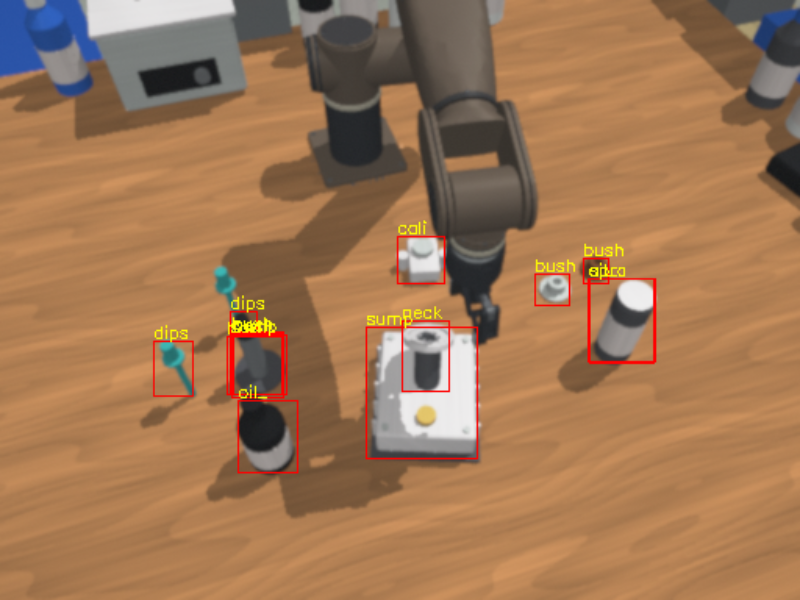

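```bash
python3 - <<'E'
from h import *
# neck fit: top-view cloud around neck and candidates; calib compare
for c in ['scene','side']:
    z=np.load(c+'0.npz'); P=cloud(c,z['d'])
    def box(x0,x1,y0,y1,z0,z1):
        return P[(P[...,0]>x0)&(P[...,0]<x1)&(P[...,1]>y0)&(P[...,1]<y1)&(P[...,2]>z0)&(P[...,2]<z1)]
    for n,b in dict(table=(.5,.6,.05,.15,-.02,.02),neck=(.5,.8,-.2,.1,.085,.2),bushtop=(.45,.58,.2,.31,.02,.04),grip=(.48,.58,-.37,-.27,.138,.19),sumpbox=(.55,.85,-.25,.15,.05,.08)).items():
        X=box(*b); print(c,n,len(X),X.mean(0).round(4),'min',X.min(0).round(3),'max',X.max(0).round(3))
E
```

```text
scene table 443 [0.5551 0.1034 0.0018] min [ 0.5    0.051 -0.005] max [0.6   0.15  0.009]
scene neck 811 [ 0.6383 -0.0446  0.1285] min [ 0.586 -0.081  0.085] max [0.676 0.002 0.164]
scene bushtop 102 [0.5132 0.262  0.0281] min [0.495 0.245 0.02 ] max [0.531 0.28  0.034]
scene grip 153 [ 0.5246 -0.3197  0.1582] min [ 0.509 -0.337  0.138] max [ 0.537 -0.303  0.178]
scene sumpbox 3634 [ 0.6866 -0.0622  0.069 ] min [ 0.55  -0.161  0.05 ] max [0.785 0.05  0.08 ]
side table 355 [ 0.5413  0.1021 -0.0014] min [ 0.5    0.05  -0.005] max [0.597 0.15  0.001]
side neck 533 [ 0.6294 -0.0525  0.1231] min [ 0.583 -0.084  0.085] max [0.671 0.002 0.158]
side bushtop 37 [0.5084 0.2581 0.0255] min [0.493 0.244 0.021] max [0.523 0.276 0.029]
side grip 170 [ 0.5171 -0.3255  0.1584] min [ 0.507 -0.332  0.138] max [ 0.527 -0.309  0.172]
side sumpbox 1863 [ 0.6597 -0.0792  0.0658] min [ 0.551 -0.16   0.05 ] max [0.779 0.031 0.08 ]
```

The scene picture shows the steel bush at about (553,290), the brown look-alike next to it at (597,272), the neck at (427,340) and the holder with the black dipstick at (255,350). I'll look through the wrist camera next.

```bash
python3 - <<'E'
from h import *
st=readout.state(); p,d=eyes.grab_frame('wrist'); np.savez('w0.npz',p=p,d=d); save('w0',p)
m=eyes.camera_model('wrist'); print(np.array(m['camera_matrix']).round(1)[:2],np.array(m['mount']).round(3))
P=cloud('wrist',d,st); print(P[192,256],P[100,100],P[300,400], arm.tips_ahead)
for n in ['neck','sump']:
    for r in cut_out(n,'wrist')[:2]: print(n,r['conf'],r['rect'])
    for r in mark_of(n,'wrist')[:2]: print(n,r)
E
```

```text
[[289.4   0.  257.8]
 [  0.  289.4 191.2]] [[-0.001 -0.944 -0.329  0.084]
 [ 1.    -0.001  0.     0.001]
 [-0.    -0.329  0.944 -0.125]
 [ 0.     0.     0.     1.   ]]
[ 0.67369816 -0.0228227   0.06869087] [ 0.48098784  0.07328346 -0.00077093] [0.72701964 0.01292873 0.28795942] 0.017
neck 0.88 [165.0, 185.1, 101.0, 92.4]
neck {'point': [241.9, 217.1], 'conf': 0.35}
sump 0.98 [151.5, 108.0, 202.2, 186.2]
sump {'point': [231.5, 190.5], 'conf': 0.59}
```

View pics/w0.png

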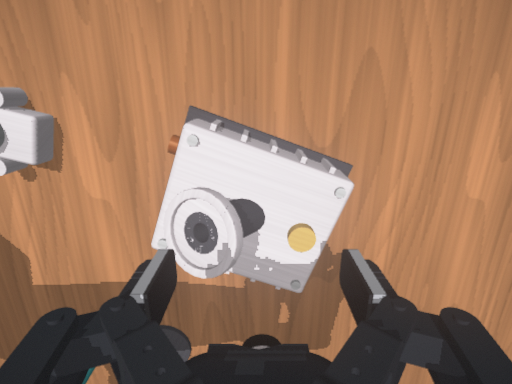

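The wrist view shows the recess around (202,232) with the sump turned in yaw. Next I'll fit the rim and floor geometry.

```bash
cat > neckfit.py <<'E'
from h import *
from scipy.optimize import least_squares
def fit(P, guess, yaw0=None):
    # collect points near mouth; model: floor disc (r 10..32 at z=0), rim ring (34..41 at z=5)
    X=P.reshape(-1,3); X=X[np.isfinite(X).all(1)]
    X=X[(np.linalg.norm(X-guess,axis=1)<.06)&(X[:,2]>.105)]
    a=np.pi/6
    def fr(q):
        n=np.array([np.sin(a)*np.cos(q[3]),np.sin(a)*np.sin(q[3]),np.cos(a)])
        D=X-q[:3]; z=D@n; r=np.linalg.norm(D-z[:,None]*n,axis=1); return z,r,n
    def res(q):
        z,r,_=fr(q)
        # signed distance magnitude to solid profile polyline
        seg=[((.009,-.03),(.009,0)),((.009,0),(.033,0)),((.033,0),(.033,.005)),((.033,.005),(.042,.005)),((.042,.005),(.042,-.012))]
        p=np.stack([r,z],1); best=np.full(len(p),1.)
        for A,B in seg:
            A=np.array(A);B=np.array(B);t=np.clip(((p-A)@(B-A))/((B-A)@(B-A)),0,1)
            best=np.minimum(best,np.linalg.norm(p-A-t[:,None]*(B-A),axis=1))
        return np.minimum(best,.015)
    out=None
    for y in ([yaw0] if yaw0 is not None else np.linspace(-np.pi,np.pi,9)[:-1]):
        s=least_squares(res,[*guess,y],loss='soft_l1',f_scale=.002)
        if out is None or s.cost<out.cost: out=s
    return out.x,out.cost,len(X),fr(out.x)[2],np.median(res(out.x))
E
python3 - <<'E'
from neckfit import *
st=readout.state()
for c,f in [('wrist','w0.npz'),('scene','scene0.npz'),('side','side0.npz')]:
    d=np.load(f)['d']; P=cloud(c,d,st)
    if c=='wrist': print(P[232,203],P[215,222],P[245,190]); g=P[215,222]
    q,co,n,nn,md=fit(P,g); print(c,q.round(4),co,n,nn.round(3),md)
P=cloud('wrist',np.load('w0.npz')['d'],st)
print('corners',P[128,190],P[186,345],P[285,300],P[240,158])
E
```

```text
[ 0.62210034 -0.04634042  0.11963391] [ 0.64540822 -0.01513483  0.14916063] [ 0.61137938 -0.05402512  0.13135426]
wrist [ 0.6221 -0.0395  0.1349 -3.4919] 0.0027502147284478072 4605 [-0.47   0.172  0.866] 0.0003436140508048507
scene [ 0.6333 -0.0411  0.1416  2.8051] 0.0025243281016543062 547 [-0.472  0.165  0.866] 0.0023584954097121864
side [ 0.6267 -0.0471  0.1375 -3.516 ] 0.0007351755931644206 255 [-0.465  0.183  0.866] 0.0018440050340547507
corners [0.60509055 0.0473906  0.06712702] [ 0.77264728 -0.01604767  0.06815194] [ 0.72874088 -0.1469349   0.06875005] [ 0.55731017 -0.08312375  0.06862264]
```

Emit:
step_arm(
  rows=[
    {"delta_pos": [2.5,-1.6,-0.4],"angular": [0,0,0],"gripper": 1},
    {"delta_pos": [2.5,-1.6,-0.4],"angular": [0,0,0],"gripper": 1},
    {"delta_pos": [2.5,-1.6,0.5],"angular": [0,0,0],"gripper": 1},
    {"delta_pos": [2.5,-1.6,0.5],"angular": [0,0,0],"gripper": 1},
    {"delta_pos": [2.5,-1.6,0.5],"angular": [0,0,0],"gripper": 1},
  ],
)

```text
t: 1.57
ee_pos: [0.5943, 0.126, 0.2415]
eef_rot: [0.707, 0.707, 0.0, 0.0]
force: [-0.4, 0.4, -0.7]
width: 0.0852
finger_force: 0.0
```

Emit:
step_arm(
  rows=[
    {"delta_pos": [2.5,-1.6,0.5],"angular": [0,0,0],"gripper": 1},
    {"delta_pos": [2.5,-1.6,0.5],"angular": [0,0,0],"gripper": 1},
    {"delta_pos": [2.5,-1.6,0.5],"angular": [0,0,0],"gripper": 1},
    {"delta_pos": [2.5,-1.6,0.5],"angular": [0,0,0],"gripper": 1},
    {"delta_pos": [0,0,0],"angular": [0,0,0],"gripper": 1},
  ],
)

```text
t: 1.98
ee_pos: [0.5276, 0.2285, 0.22]
eef_rot: [0.706, 0.709, -0.001, -0.002]
force: [-0.4, 0.1, -0.7]
width: 0.0856
finger_force: 0.0
```

```bash
python3 - <<'E'
from h import *
st=readout.state(); p,d=eyes.grab_frame('wrist'); np.savez('w1.npz',p=p,d=d); save('w1',p)
P=cloud('wrist',d,st); print(st['ee_pos'],st['eef_rot'].round(4))
for r in cut_out('bush','wrist')[:3]:
    m=r['region']; X=P[m]; X=X[np.isfinite(X).all(1)]
    hub=X[(X[:,2]>.024)&(X[:,2]<.034)]
    (cx,cy),rad=cv2.minEnclosingCircle(hub[:,:2].astype(np.float32)) if len(hub) else ((0,0),0)
    fl=X[(X[:,2]>.003)&(X[:,2]<.01)]
    c2=cv2.minEnclosingCircle(fl[:,:2].astype(np.float32)) if len(fl) else 0
    print(r['conf'],r['rect'],np.median(p[m],0),'hub',len(hub),cx,cy,rad,hub[:,2].mean(),'fl',c2)
E
```

```text
[0.52762264 0.22848014 0.22003939] [ 0.7056  0.7086 -0.0008 -0.0017]
0.9 [196.4, 7.8, 54.1, 64.1] [158. 109.  79.] hub 909 0.48864564299583435 0.3619331419467926 0.01812674105167389 0.027520456283128263 fl ((0.48873332142829895, 0.36171048879623413), 0.03090648725628853)
0.79 [216.2, 109.7, 48.7, 52.2] [231. 230. 230.] hub 668 0.5094540119171143 0.26330044865608215 0.018033435568213463 0.027713901216850873 fl ((0.5096033811569214, 0.26293453574180603), 0.03081945702433586)
```

View pics/w1.png

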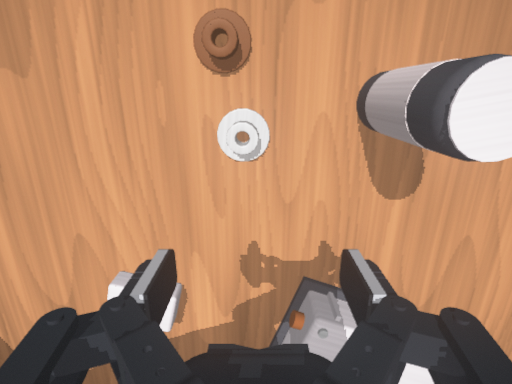

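The steel bush shows at (243,136), the brown look-alike at (222,40) and the can at upper right. I'll descend over the steel one.

Emit:
step_arm(
  rows=[
    {"delta_pos": [0.8,-0.4,2.8],"angular": [0,0,0],"gripper": 1},
    {"delta_pos": [0.8,-0.4,2.8],"angular": [0,0,0],"gripper": 1},
    {"delta_pos": [0.8,-0.4,2.8],"angular": [0,0,0],"gripper": 1},
    {"delta_pos": [0.8,-0.4,2.8],"angular": [0,0,0],"gripper": 1},
    {"delta_pos": [0.25,-0.2,2.8],"angular": [0,0,0],"gripper": 1},
  ],
)

```text
t: 2.5
ee_pos: [0.5139, 0.2594, 0.0807]
eef_rot: [0.707, 0.707, 0.001, 0.0]
force: [0.1, -0.6, -0.2]
width: 0.0855
finger_force: 0.0
```

Emit:
step_arm(
  rows=[
    {"delta_pos": [0,0,0],"angular": [0,0,0],"gripper": 1},
    {"delta_pos": [0,0,0],"angular": [0,0,0],"gripper": 1},
    {"delta_pos": [0,0,0],"angular": [0,0,0],"gripper": 1},
    {"delta_pos": [0,0,0],"angular": [0,0,0],"gripper": 1},
    {"delta_pos": [0,0,0],"angular": [0,0,0],"gripper": 1},
  ],
)

```text
t: 2.92
ee_pos: [0.515, 0.2596, 0.0839]
eef_rot: [0.707, 0.707, 0.002, 0.001]
force: [0.8, -0.6, -0.6]
width: 0.0854
finger_force: 0.0
```

```bash
cat >> h.py <<'E'
def to(pos, quat=None, n=5):
    "per-row numbers from the measured pose: shift in tool cm, turn in tool rad (shift axes: as they stand now)"
    st=readout.state(); A=R.from_quat(st['eef_rot']); 
    print('pos',np.round(st['ee_pos'],4),'total cm',(A.inv().apply(np.array(pos)-st['ee_pos'])*100).round(2))
    if quat is not None: print('turn rad',(A.inv()*R.from_quat(quat)).as_rotvec().round(4))
E
python3 - <<'E'
from h import *
to([.5095,.263,.024],[.70711,.70711,0,0])
E
```

```text
pos [0.515  0.2596 0.0839] total cm [ 0.33 -0.57  5.99]
turn rad [ 0.0045 -0.0012 -0.0007]
```

Emit:
step_arm(
  rows=[
    {"delta_pos": [0.1,-0.15,1.4],"angular": [0,0,0],"gripper": 1},
    {"delta_pos": [0.1,-0.15,1.4],"angular": [0,0,0],"gripper": 1},
    {"delta_pos": [0.15,-0.15,1.4],"angular": [0,0,0],"gripper": 1},
    {"delta_pos": [0,0,1.4],"angular": [0,0,0],"gripper": 1},
    {"delta_pos": [0,0,0],"angular": [0,0,0],"gripper": 1},
  ],
)

```text
t: 3.33
ee_pos: [0.5074, 0.2625, 0.024]
eef_rot: [0.707, 0.707, -0.001, -0.001]
force: [-0.7, -0.1, -0.5]
width: 0.0854
finger_force: 0.0
```

```bash
python3 - <<'E'
from h import *
to([.5095,.263,.024],[.70711,.70711,0,0])
st=readout.state();p,d=eyes.grab_frame('wrist')
to([.5095,.263,.024],[.70711,.70711,0,0])
P=cloud('wrist',d,st)
for r in cut_out('bush','wrist')[:2]:
    X=P[r['region']];X=X[np.isfinite(X).all(1)]
    print(r['conf'],X.mean(0),np.median(X[:,2]),X.min(0),X.max(0))
X=P[:100].reshape(-1,3);X=X[abs(X[:,2])<.01];print('table z',np.median(X[:,2]))
E
```

```text
pos [0.5074 0.2625 0.024 ] total cm [ 0.05  0.21 -0.  ]
turn rad [-0.0028  0.0009 -0.0001]
pos [0.5082 0.2628 0.0252] total cm [0.02 0.13 0.12]
turn rad [-0.0012  0.0004 -0.0001]
0.88 [0.4908467  0.35953296 0.0158619 ] 0.007140353759527748 [ 0.45619481  0.33170319 -0.00134349] [0.51964934 0.38375453 0.03036442]
0.76 [0.50985644 0.27088048 0.01504264] 0.00882811003233977 [ 0.47995756  0.23503424 -0.00080672] [0.54029935 0.29445405 0.02946087]
table z -8.294397550570598e-05
```

Emit:
step_arm(
  rows=[
    {"delta_pos": [0,0.1,0],"angular": [0,0,0],"gripper": -1},
    {"delta_pos": [0,0,0],"angular": [0,0,0],"gripper": -1},
    {"delta_pos": [0,0,0],"angular": [0,0,0],"gripper": -1},
    {"delta_pos": [0,0,0],"angular": [0,0,0],"gripper": -1},
    {"delta_pos": [0,0,0],"angular": [0,0,0],"gripper": -1},
  ],
  newtons=60,
)

```text
t: 3.85
ee_pos: [0.5103, 0.2633, 0.0265]
eef_rot: [0.707, 0.707, 0.001, 0.0]
force: [0.5, -0.3, 4.5]
width: 0.0336
finger_force: 60.3
```

Emit:
step_arm(
  rows=[
    {"delta_pos": [0,0,0],"angular": [0,0,0],"gripper": -1},
    {"delta_pos": [0,0,0],"angular": [0,0,0],"gripper": -1},
    {"delta_pos": [0,0,0],"angular": [0,0,0],"gripper": -1},
    {"delta_pos": [0,0,0],"angular": [0,0,0],"gripper": -1},
    {"delta_pos": [0,0,0],"angular": [0,0,0],"gripper": -1},
  ],
)

```text
t: 4.27
ee_pos: [0.5103, 0.2633, 0.0265]
eef_rot: [0.707, 0.707, 0.001, 0.0]
force: [-1.6, -0.4, 5.9]
width: 0.0335
finger_force: 60.4
```

```bash
python3 - <<'E'
from h import *
s=readout.state(); print(s['width'],s['finger_force'],s['force'],s['ee_pos'])
E
```

```text
0.03349818458197377 60.41343681514263 [-1.59892054 -0.44008495  5.90734816] [0.51032967 0.26327948 0.02649486]
```

Emit:
step_arm(
  rows=[
    {"delta_pos": [0,0,-1],"angular": [0,0,0],"gripper": -1},
    {"delta_pos": [0,0,-3],"angular": [0,0,0],"gripper": -1},
    {"delta_pos": [0,0,-4],"angular": [0,0,0],"gripper": -1},
    {"delta_pos": [0,0,-4],"angular": [0,0,0],"gripper": -1},
    {"delta_pos": [0,0,-4],"angular": [0,0,0],"gripper": -1},
  ],
)

```text
t: 4.68
ee_pos: [0.508, 0.2626, 0.1856]
eef_rot: [0.707, 0.707, -0.002, -0.001]
force: [0.6, -0.1, -3.1]
width: 0.0333
finger_force: 60.5
```

Emit:
step_arm(
  rows=[
    {"delta_pos": [-2.0,0.6,-3],"angular": [0,0,0],"gripper": -1},
    {"delta_pos": [-3.0,0.8,-2],"angular": [0,0,0],"gripper": -1},
    {"delta_pos": [-3.5,0.8,-1],"angular": [0,0,0],"gripper": -1},
    {"delta_pos": [-3.5,0.8,0],"angular": [0,0,0],"gripper": -1},
    {"delta_pos": [-3.5,0.8,0],"angular": [0,0,0],"gripper": -1},
  ],
)

```text
t: 5.1
ee_pos: [0.5472, 0.1068, 0.246]
eef_rot: [0.707, 0.707, 0.0, 0.0]
force: [0.6, 0.1, -2.7]
width: 0.0335
finger_force: 60.6
```

Emit:
step_arm(
  rows=[
    {"delta_pos": [-3.5,0.8,0],"angular": [0,0,0],"gripper": -1},
    {"delta_pos": [-3.5,0.8,0],"angular": [0,0,0],"gripper": -1},
    {"delta_pos": [-3.5,0.8,0],"angular": [0,0,0],"gripper": -1},
    {"delta_pos": [-3.0,0.8,0],"angular": [0,0,0],"gripper": -1},
    {"delta_pos": [0,0,0],"angular": [0,0,0],"gripper": -1},
  ],
)

```text
t: 5.52
ee_pos: [0.5797, -0.0321, 0.2443]
eef_rot: [0.709, 0.705, -0.001, 0.001]
force: [0.3, 0.6, -2.9]
width: 0.0336
finger_force: 60.5
```

```bash
cat >> h.py <<'E'
N0=np.array([.6221,-.0395,.135]); nz=np.array([np.sin(np.pi/6)*np.cos(2.7913),np.sin(np.pi/6)*np.sin(2.7913),np.cos(np.pi/6)])
D=R.from_quat([.70711,.70711,0,0])
def tilt_q():
    a=np.cross([0,0,1.],nz); a/=np.linalg.norm(a)
    return (R.from_rotvec(a*np.pi/6)*D).as_quat()
E
python3 - <<'E'
from h import *
s=readout.state(); print(s['width'],s['finger_force'],s['qpos'].round(2))
print((D.inv()*R.from_quat(tilt_q())).as_rotvec())
to(N0+nz*.0765,tilt_q())
E
```

```text
0.03363815388123571 60.53667616099119 [-0.23  0.08  1.82 -0.    1.24 -0.22]
[-0.49180184 -0.17968481  0.        ]
pos [ 0.5797 -0.0321  0.2443] total cm [0.59 0.65 4.31]
turn rad [-0.4934 -0.1759 -0.0042]
```

Emit:
step_arm(
  rows=[
    {"delta_pos": [0,0,0],"angular": [-0.0985,-0.036,0],"gripper": -1},
    {"delta_pos": [0,0,0],"angular": [-0.0985,-0.036,0],"gripper": -1},
    {"delta_pos": [0,0,0],"angular": [-0.0985,-0.036,0],"gripper": -1},
    {"delta_pos": [0,0,0],"angular": [-0.0985,-0.036,0],"gripper": -1},
    {"delta_pos": [0,0,0],"angular": [-0.0985,-0.036,0],"gripper": -1},
  ],
)

```text
t: 5.93
ee_pos: [0.5783, -0.0264, 0.2444]
eef_rot: [0.683, 0.683, 0.11, 0.236]
force: [-0.1, -0.4, -2.8]
width: 0.0334
finger_force: 60.8
```

Emit:
step_arm(
  rows=[
    {"delta_pos": [0,0,0],"angular": [0,0,0],"gripper": -1},
    {"delta_pos": [0,0,0],"angular": [0,0,0],"gripper": -1},
    {"delta_pos": [0,0,0],"angular": [0,0,0],"gripper": -1},
    {"delta_pos": [0,0,0],"angular": [0,0,0],"gripper": -1},
    {"delta_pos": [0,0,0],"angular": [0,0,0],"gripper": -1},
  ],
)

```text
t: 6.35
ee_pos: [0.5804, -0.0273, 0.2462]
eef_rot: [0.683, 0.683, 0.109, 0.235]
force: [0.3, 0.1, -2.5]
width: 0.0332
finger_force: 60.9
```

```bash
python3 - <<'E'
from h import *
to(N0+nz*.0765,tilt_q())
st=readout.state();p,d=eyes.grab_frame('wrist'); np.savez('w2.npz',p=p,d=d,pos=st['ee_pos'],q=st['eef_rot']); save('w2',p)
to(N0+nz*.0765,tilt_q())
E
```

```text
pos [ 0.5804 -0.0273  0.2462] total cm [ 0.89 -1.6   4.14]
turn rad [ 0.0008  0.0004 -0.0004]
pos [ 0.5803 -0.0273  0.246 ] total cm [ 0.88 -1.58  4.13]
turn rad [ 0.0007  0.0004 -0.0004]
```

View pics/w2.png

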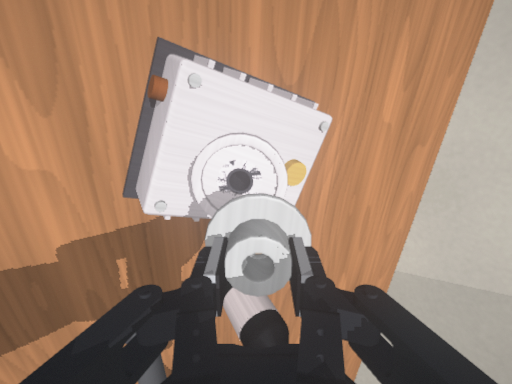

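The bush is held square at about (258,245) and the recess is open at (240,180). I'll measure both in this one frame.

```bash
python3 - <<'E'
from neckfit import *
f=np.load('w2.npz'); st=dict(ee_pos=f['pos'],eef_rot=f['q']); d=f['d']
P=cloud('wrist',d,st); A=R.from_quat(f['q'])
Q=P.copy().reshape(-1,3); T=A.inv().apply(Q-f['pos']).reshape(P.shape)   # tool coords
# bush: tool coords near axis
m=(np.linalg.norm(T[...,:2],axis=-1)<.045)&(T[...,2]>.012)&(T[...,2]<.035)
X=T[m]; print('bush pts',len(X),'z hist',np.histogram(X[:,2],12))
fl=X[(X[:,2]>.015)]; 
print('flange circle (tool)',cv2.minEnclosingCircle(fl[:,:2].astype(np.float32)), np.median(fl[:,2]))
c=np.c_[fl[:,:2],np.ones(len(fl))]; print('plane', np.linalg.lstsq(c,fl[:,2],rcond=None)[0])
hb=T[(np.linalg.norm(T[...,:2],axis=-1)<.022)&(T[...,2]>-.01)&(T[...,2]<.004)]; print('hub',len(hb),np.median(hb[:,2]) if len(hb) else 0)
M=P.copy(); M[(np.linalg.norm(T[...,:2],axis=-1)<.06)&(T[...,2]<.05)]=np.nan
q,co,n,nn,md=fit(M,N0,2.79); print(q,n,nn,md)
to(N0+nz*.0765)
E
```

```text
bush pts 3577 z hist (array([ 121,   85,   84,   90,   75,   82,  853, 1770,  295,   81,   36,
          5]), array([0.01200298, 0.01325578, 0.01450859, 0.01576139, 0.01701419,
       0.01826699, 0.0195198 , 0.0207726 , 0.0220254 , 0.02327821,
       0.02453101, 0.02578381, 0.02703661]))
flange circle (tool) ((0.001686308765783906, 0.0002758529153652489), 0.030720271170139313) 0.021072069123643608
plane [ 0.04586183 -0.00041797  0.02013816]
hub 3380 -0.0008307826627277392
[ 0.62224788 -0.03957966  0.13491186  2.79254744] 5377 [-0.46984984  0.17100037  0.8660254 ] 0.00040126759462833124
pos [ 0.5803 -0.0273  0.246 ] total cm [ 0.88 -1.58  4.13]
```

Emit:
step_arm(
  rows=[
    {"delta_pos": [0.25,-0.6,1.0],"angular": [0,0,0],"gripper": -1},
    {"delta_pos": [0.25,-0.5,1.2],"angular": [0,0,0],"gripper": -1},
    {"delta_pos": [0.25,-0.5,1.2],"angular": [0,0,0],"gripper": -1},
    {"delta_pos": [0,0,0.7],"angular": [0,0,0],"gripper": -1},
    {"delta_pos": [0,0,0],"angular": [0,0,0],"gripper": -1},
  ],
)

```text
t: 6.82
ee_pos: [0.5841, -0.0274, 0.1979]
eef_rot: [0.683, 0.683, 0.108, 0.233]
force: [0.4, -0.9, -2.5]
width: 0.0333
finger_force: 60.8
```

Emit:
step_arm(
  rows=[
    {"delta_pos": [0,0,1.2],"angular": [0,0,0],"gripper": -1},
    {"delta_pos": [0,0,1.2],"angular": [0,0,0],"gripper": -1},
    {"delta_pos": [0,0,1.2],"angular": [0,0,0],"gripper": -1},
    {"delta_pos": [0,0,0],"angular": [0,0,0],"gripper": -1},
    {"delta_pos": [0,0,0],"angular": [0,0,0],"gripper": -1},
  ],
)

```text
t: 7.23
ee_pos: [0.602, -0.0337, 0.1697]
eef_rot: [0.683, 0.683, 0.109, 0.235]
force: [0.3, 0.1, -2.6]
width: 0.0335
finger_force: 60.8
```

```bash
python3 - <<'E'
from h import *
to(N0+nz*.027,tilt_q()); print(readout.state()['force'])
eyes.grab_frame('wrist'); to(N0+nz*.027,tilt_q())
E
```

```text
pos [ 0.602  -0.0337  0.1697] total cm [0.11 0.12 1.35]
turn rad [-0.0003  0.0002 -0.0001]
[ 0.29481864  0.12554577 -2.61864332]
pos [ 0.6022 -0.0336  0.1704] total cm [0.12 0.06 1.4 ]
turn rad [ 0.0012  0.0005 -0.0001]
```

Emit:
step_arm(
  rows=[
    {"delta_pos": [0,0.08,0.3],"angular": [0,0,0],"gripper": -1},
    {"delta_pos": [0,0,0.3],"angular": [0,0,0],"gripper": -1},
    {"delta_pos": [0,0,0.3],"angular": [0,0,0],"gripper": -1},
    {"delta_pos": [0,0,0.2],"angular": [0,0,0],"gripper": -1},
    {"delta_pos": [0,0,0],"angular": [0,0,0],"gripper": -1},
  ],
)

```text
t: 7.7
ee_pos: [0.6077, -0.0354, 0.1602]
eef_rot: [0.683, 0.683, 0.109, 0.235]
force: [-1.0, -1.5, -2.7]
width: 0.0334
finger_force: 60.8
```

Emit:
step_arm(
  rows=[
    {"delta_pos": [0,0,0.1],"angular": [0,0,0],"gripper": -1},
    {"delta_pos": [0,0,0.1],"angular": [0,0,0],"gripper": -1},
    {"delta_pos": [0,0,0.1],"angular": [0,0,0],"gripper": -1},
    {"delta_pos": [0,0,0],"angular": [0,0,0],"gripper": -1},
    {"delta_pos": [0,0,0],"angular": [0,0,0],"gripper": -1},
  ],
)

```text
t: 8.12
ee_pos: [0.6093, -0.0359, 0.1583]
eef_rot: [0.683, 0.683, 0.109, 0.235]
force: [-1.1, 0.6, -0.5]
width: 0.0334
finger_force: 61.1
```

```bash
python3 - <<'E'
from h import *
to(N0+nz*.027,tilt_q()); print(readout.state()['force'])
E
```

```text
pos [ 0.6093 -0.0359  0.1583] total cm [ 0.1   0.02 -0.02]
turn rad [0.0009 0.0004 0.0001]
[-1.09542216  0.55256456 -0.48623541]
```

Emit:
step_arm(
  rows=[
    {"delta_pos": [0,0,0.1],"angular": [0,0,0],"gripper": -1},
    {"delta_pos": [0,0,0.05],"angular": [0,0,0],"gripper": -1},
    {"delta_pos": [0,0,0],"angular": [0,0,0],"gripper": -1},
    {"delta_pos": [0,0,0],"angular": [0,0,0],"gripper": -1},
    {"delta_pos": [0,0,0],"angular": [0,0,0],"gripper": -1},
  ],
)

```text
t: 8.53
ee_pos: [0.6093, -0.0359, 0.1582]
eef_rot: [0.683, 0.683, 0.109, 0.235]
force: [-12.4, 1.8, 9.3]
width: 0.0336
finger_force: 62.6
```

```bash
python3 - <<'E'
from h import *
to(N0+nz*.027,tilt_q()); print(readout.state()['force'])
E
```

```text
pos [ 0.6093 -0.0359  0.1582] total cm [ 0.1   0.02 -0.03]
turn rad [-0.0008  0.0005  0.0003]
[-12.41067685   1.8227402    9.3369485 ]
```

Emit:
step_arm(
  rows=[
    {"delta_pos": [0,0,0],"angular": [0,0,0],"gripper": -0.1},
    {"delta_pos": [0,0,0],"angular": [0,0,0],"gripper": 0.2},
    {"delta_pos": [0,0,0],"angular": [0,0,0],"gripper": 0.5},
    {"delta_pos": [0,0,0],"angular": [0,0,0],"gripper": 0.5},
    {"delta_pos": [0,0,0],"angular": [0,0,0],"gripper": 0.5},
  ],
)

```text
t: 8.95
ee_pos: [0.6103, -0.0363, 0.1571]
eef_rot: [0.683, 0.683, 0.109, 0.235]
force: [-0.0, -0.2, -0.2]
width: 0.0644
finger_force: 0.0
```

Emit:
step_arm(
  rows=[
    {"delta_pos": [0,0,-1],"angular": [0,0,0],"gripper": 0.5},
    {"delta_pos": [0,0,-2.5],"angular": [0,0,0],"gripper": 0.5},
    {"delta_pos": [0,0,-3],"angular": [0,0,0],"gripper": 0.5},
    {"delta_pos": [0,0,-3],"angular": [0,0,0],"gripper": 0.5},
    {"delta_pos": [0,0,0],"angular": [0,0,0],"gripper": 0.5},
  ],
)

```text
t: 9.37
ee_pos: [0.5666, -0.0194, 0.2466]
eef_rot: [0.682, 0.682, 0.113, 0.24]
force: [1.6, -0.5, 0.9]
width: 0.0637
finger_force: 0.0
```

```bash
python3 - <<'E'
from h import *
st=readout.state();p,d=eyes.grab_frame('wrist'); np.savez('w3.npz',p=p,d=d,pos=st['ee_pos'],q=st['eef_rot']); save('w3',p)
P=cloud('wrist',d,st).reshape(-1,3); X=P-N0; 
y=np.cross(nz,[1,0,0]);y/=np.linalg.norm(y);x=np.cross(y,nz); X=np.c_[X@x,X@y,X@nz]; X=X[np.isfinite(X).all(1)]
r=np.linalg.norm(X[:,:2],axis=1); 
print(np.histogram(X[(r<.045)&(X[:,2]>-.01)&(X[:,2]<.04),2],np.arange(-.01,.041,.002)))
for lo,hi in[(.024,.032),(.0,.012)]:
    S=X[(r<.026 if lo>.02 else r<.0335)&(X[:,2]>lo)&(X[:,2]<hi)]; print(len(S),cv2.minEnclosingCircle(S[:,:2].astype(np.float32)),np.linalg.lstsq(np.c_[S[:,:2],np.ones(len(S))],S[:,2],rcond=None)[0])
print(st['ee_pos'],st['width'],st['force'])
E
```

```text
(array([  11,    9,   34,   32,  241,  217,  565, 3127,  778,   35,   41,
         28,   48,   32,   43,   42,   42,   63,  684,  383,    1,    0,
          0,    0,    0]), array([-0.01 , -0.008, -0.006, -0.004, -0.002,  0.   ,  0.002,  0.004,
        0.006,  0.008,  0.01 ,  0.012,  0.014,  0.016,  0.018,  0.02 ,
        0.022,  0.024,  0.026,  0.028,  0.03 ,  0.032,  0.034,  0.036,
        0.038,  0.04 ]))
1131 ((-0.0013092433800920844, 0.00012900569709017873), 0.01798347383737564) [-0.00054088 -0.00789702  0.02760026]
2472 ((-2.173061147914268e-05, -6.769524588889908e-06), 0.03357839584350586) [-0.01190694  0.01060155  0.00520283]
[ 0.56656779 -0.01936284  0.24659718] 0.06373741529061303 [ 1.58692711 -0.52921213  0.89608441]
```

View pics/w3.png

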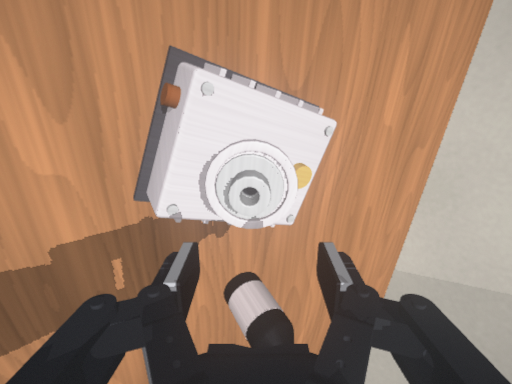

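The bush is seated centrally in the recess at about (250,190). Its hub top measures 27.6 mm above the recess floor, about 1 mm off centre. Next is the dipstick.

Emit:
step_arm(
  rows=[
    {"delta_pos": [0,0,-1],"angular": [0.0985,0.036,0],"gripper": 0.5},
    {"delta_pos": [0,0,-1],"angular": [0.0985,0.036,0],"gripper": 0.5},
    {"delta_pos": [0,0,-1],"angular": [0.0985,0.036,0],"gripper": 0.5},
    {"delta_pos": [0,0,-1],"angular": [0.0985,0.036,0],"gripper": 0.5},
    {"delta_pos": [0,0,-1],"angular": [0.0985,0.036,0],"gripper": 0.5},
  ],
)

```text
t: 9.83
ee_pos: [0.5506, -0.0145, 0.2864]
eef_rot: [0.707, 0.707, -0.001, -0.002]
force: [-0.4, 0.5, -0.5]
width: 0.0637
finger_force: 0.0
```

Emit:
step_arm(
  rows=[
    {"delta_pos": [-3.5,-0.2,0],"angular": [0,0,0],"gripper": 0.5},
    {"delta_pos": [-3.5,-0.2,0],"angular": [0,0,0],"gripper": 0.5},
    {"delta_pos": [-3.5,-0.2,0],"angular": [0,0,0],"gripper": 0.5},
    {"delta_pos": [-3.5,-0.2,0],"angular": [0,0,0],"gripper": 0.5},
    {"delta_pos": [-3.5,-0.2,0],"angular": [0,0,0],"gripper": 0.5},
  ],
)

```text
t: 10.25
ee_pos: [0.5404, -0.1911, 0.2849]
eef_rot: [0.707, 0.707, -0.0, -0.001]
force: [0.0, -1.0, 0.3]
width: 0.064
finger_force: 0.0
```

Emit:
step_arm(
  rows=[
    {"delta_pos": [-3.5,-0.2,0],"angular": [0,0,0],"gripper": 0.5},
    {"delta_pos": [-3.5,-0.2,0],"angular": [0,0,0],"gripper": 0.5},
    {"delta_pos": [-3.5,-0.2,0],"angular": [0,0,0],"gripper": 0.5},
    {"delta_pos": [-3.5,-0.2,0],"angular": [0,0,0],"gripper": 0.5},
    {"delta_pos": [0,0,0],"angular": [0,0,0],"gripper": 0.5},
  ],
)

```text
t: 10.67
ee_pos: [0.5315, -0.3353, 0.2843]
eef_rot: [0.709, 0.705, -0.001, -0.0]
force: [0.3, 1.4, 0.3]
width: 0.0642
finger_force: 0.0
```

```bash
python3 - <<'E'
from h import *
to([.522,-.34,.30],D.as_quat())
st=readout.state();p,d=eyes.grab_frame('wrist'); np.savez('w4.npz',p=p,d=d,pos=st['ee_pos'],q=st['eef_rot']); save('w4',p)
P=cloud('wrist',d,st)
for n in ['dipstick','holder']:
  for r in cut_out(n,'wrist')[:3]:
    X=P[r['region']]; X=X[np.isfinite(X).all(1)]; g=X[X[:,2]>.165]
    print(n,r['conf'],r['rect'],np.median(p[r['region']],0),len(g),cv2.minEnclosingCircle(g[:,:2].astype(np.float32)) if len(g)>3 else 0, X[:,2].max())
X=P.reshape(-1,3); X=X[np.hypot(X[:,0]-.522,X[:,1]+.322)<.04]
for lo,hi in [(.166,.178),(.13,.142)]:
    S=X[(X[:,2]>lo)&(X[:,2]<hi)]; print(len(S), cv2.minEnclosingCircle(S[:,:2].astype(np.float32)) if len(S) else 0, S[:,2].mean())
E
```

```text
pos [ 0.5315 -0.3353  0.2843] total cm [-0.48 -0.95 -1.57]
turn rad [-0.0019  0.0014 -0.0055]
dipstick 0.77 [238.6, 218.7, 33.5, 73.2] [ 92.  158.5 156. ] 0 0 0.1635113893835029
dipstick 0.68 [225.8, 145.7, 34.6, 42.6] [86. 69. 66.] 502 ((0.5181090235710144, -0.31992602348327637), 0.011114283464848995) 0.17372286073309334
dipstick 0.61 [108.5, 154.0, 64.6, 50.7] [ 81. 160. 159.] 0 0 0.16367404799667942
holder 0.56 [218.3, 111.1, 62.9, 59.1] [135. 125. 128.] 0 0 0.13743299198064785
497 ((0.5181090235710144, -0.31992602348327637), 0.011114283464848995) 0.17152641269568308
489 ((0.5183470845222473, -0.31991127133369446), 0.017875589430332184) 0.13589894927087837
```

View pics/w4.png

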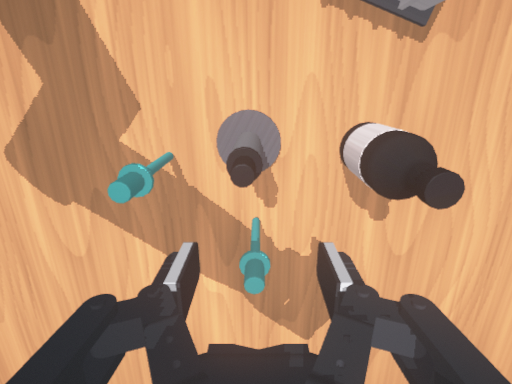

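The black dipstick is at (243,165) in the holder. The turquoise ones at (130,180) and (255,265) are not meant. I'll descend on the black one.

Emit:
step_arm(
  rows=[
    {"delta_pos": [0.5,-0.45,0],"angular": [0,0,0],"gripper": 0.3},
    {"delta_pos": [0.5,-0.45,1],"angular": [0,0,0],"gripper": 0.3},
    {"delta_pos": [0.5,-0.4,2],"angular": [0,0,0],"gripper": 0.3},
    {"delta_pos": [0,0,2],"angular": [0,0,0],"gripper": 0.3},
    {"delta_pos": [0,0,2],"angular": [0,0,0],"gripper": 0.3},
  ],
)

```text
t: 11.23
ee_pos: [0.52, -0.3122, 0.2159]
eef_rot: [0.706, 0.708, 0.0, 0.0]
force: [-0.9, -0.1, 0.2]
width: 0.0554
finger_force: 0.0
```

Emit:
step_arm(
  rows=[
    {"delta_pos": [0,0,0],"angular": [0,0,0],"gripper": 0.3},
    {"delta_pos": [0,0,0],"angular": [0,0,0],"gripper": 0.3},
    {"delta_pos": [0,0,0],"angular": [0,0,0],"gripper": 0.3},
    {"delta_pos": [0,0,0],"angular": [0,0,0],"gripper": 0.3},
    {"delta_pos": [0,0,0],"angular": [0,0,0],"gripper": 0.3},
  ],
)

```text
t: 11.65
ee_pos: [0.5206, -0.3149, 0.2181]
eef_rot: [0.707, 0.707, 0.0, 0.002]
force: [-0.4, 0.2, 0.6]
width: 0.0555
finger_force: 0.0
```

```bash
python3 - <<'E'
from h import *
for i in range(3): to([.5182,-.32,.159],D.as_quat()); eyes.grab_frame('wrist')
print(readout.state()['force'])
E
```

```text
pos [ 0.5206 -0.3149  0.2181] total cm [-0.5  -0.26  5.91]
turn rad [0.0024 0.002  0.0004]
pos [ 0.5205 -0.3149  0.2177] total cm [-0.5  -0.24  5.87]
turn rad [0.002  0.0017 0.0002]
pos [ 0.5203 -0.3149  0.2174] total cm [-0.5  -0.22  5.84]
turn rad [0.0017 0.0014 0.    ]
[0.22670501 0.18078144 0.20649911]
```

Emit:
step_arm(
  rows=[
    {"delta_pos": [-0.25,-0.1,1],"angular": [0,0,0],"gripper": 0.3},
    {"delta_pos": [-0.25,-0.1,1.2],"angular": [0,0,0],"gripper": 0.3},
    {"delta_pos": [0,0,1.4],"angular": [0,0,0],"gripper": 0.3},
    {"delta_pos": [0,0,1.2],"angular": [0,0,0],"gripper": 0.3},
    {"delta_pos": [0,0,0.9],"angular": [0,0,0],"gripper": 0.3},
  ],
)

```text
t: 12.22
ee_pos: [0.5167, -0.3188, 0.1557]
eef_rot: [0.707, 0.707, -0.0, -0.002]
force: [-0.5, 0.5, -1.0]
width: 0.0556
finger_force: 0.0
```

Emit:
step_arm(
  rows=[
    {"delta_pos": [0,0,0],"angular": [0,0,0],"gripper": 0.3},
    {"delta_pos": [0,0,0],"angular": [0,0,0],"gripper": 0.3},
    {"delta_pos": [0,0,0],"angular": [0,0,0],"gripper": 0.3},
    {"delta_pos": [0,0,0],"angular": [0,0,0],"gripper": 0.3},
    {"delta_pos": [0,0,0],"angular": [0,0,0],"gripper": 0.3},
  ],
)

```text
t: 12.63
ee_pos: [0.5184, -0.3199, 0.1601]
eef_rot: [0.707, 0.707, 0.0, 0.001]
force: [0.2, -0.2, -0.1]
width: 0.0556
finger_force: 0.0
```

```bash
python3 - <<'E'
from h import *
to([.5182,-.32,.159],D.as_quat()); st=readout.state(); print(st['force'])
p,d=eyes.grab_frame('wrist'); P=cloud('wrist',d,st).reshape(-1,3)
X=P[np.hypot(P[:,0]-.522,P[:,1]+.322)<.03]
for lo,hi in [(.166,.178),(.13,.142)]:
    S=X[(X[:,2]>lo)&(X[:,2]<hi)]; print(len(S), cv2.minEnclosingCircle(S[:,:2].astype(np.float32)) if len(S) else 0, S[:,2].mean())
to([.5182,-.32,.159],D.as_quat())
E
```

```text
pos [ 0.5184 -0.3199  0.1601] total cm [-0.   -0.02  0.11]
turn rad [0.0014 0.0013 0.    ]
[ 0.22614312 -0.23594739 -0.05323536]
1947 ((0.5293424129486084, -0.3185565173625946), 0.021920228376984596) 0.1713861582630294
1475 ((0.518237829208374, -0.31954896450042725), 0.017993707209825516) 0.1358670664867672
pos [ 0.5183 -0.3199  0.16  ] total cm [-0.01 -0.01  0.1 ]
turn rad [0.0013 0.0011 0.0001]
```

Emit:
step_arm(
  rows=[
    {"delta_pos": [0,0,0],"angular": [0,0,0],"gripper": -1},
    {"delta_pos": [0,0,0],"angular": [0,0,0],"gripper": -1},
    {"delta_pos": [0,0,0],"angular": [0,0,0],"gripper": -1},
    {"delta_pos": [0,0,0],"angular": [0,0,0],"gripper": -1},
    {"delta_pos": [0,0,0],"angular": [0,0,0],"gripper": -1},
  ],
  newtons=110,
)

```text
t: 13.1
ee_pos: [0.518, -0.3197, 0.1597]
eef_rot: [0.707, 0.707, 0.0, 0.0]
force: [0.2, 1.7, 2.9]
width: 0.0195
finger_force: 107.4
```

Emit:
step_arm(
  rows=[
    {"delta_pos": [0,0,0],"angular": [0,0,0],"gripper": -1},
    {"delta_pos": [0,0,0],"angular": [0,0,0],"gripper": -1},
    {"delta_pos": [0,0,0],"angular": [0,0,0],"gripper": -1},
    {"delta_pos": [0,0,0],"angular": [0,0,0],"gripper": -1},
    {"delta_pos": [0,0,0],"angular": [0,0,0],"gripper": -1},
  ],
)

```text
t: 13.52
ee_pos: [0.5181, -0.3197, 0.1597]
eef_rot: [0.707, 0.707, 0.0, 0.0]
force: [-1.5, 0.4, 5.9]
width: 0.0192
finger_force: 107.5
```

Emit:
step_arm(
  rows=[
    {"delta_pos": [0,0,-1.0],"angular": [0,0,0],"gripper": -1},
    {"delta_pos": [0,0,-2],"angular": [0,0,0],"gripper": -1},
    {"delta_pos": [0,0,-3],"angular": [0,0,0],"gripper": -1},
    {"delta_pos": [0,0,-3],"angular": [0,0,0],"gripper": -1},
    {"delta_pos": [0,0,-3],"angular": [0,0,0],"gripper": -1},
  ],
)

```text
t: 13.93
ee_pos: [0.5173, -0.3191, 0.279]
eef_rot: [0.707, 0.707, -0.0, -0.001]
force: [0.5, 0.1, -1.3]
width: 0.0192
finger_force: 107.6
```

Emit:
step_arm(
  rows=[
    {"delta_pos": [0,0,-3],"angular": [0,0,0],"gripper": -1},
    {"delta_pos": [0,0,-2],"angular": [0,0,0],"gripper": -1},
    {"delta_pos": [0,0,-1],"angular": [0,0,0],"gripper": -1},
    {"delta_pos": [0,0,0],"angular": [0,0,0],"gripper": -1},
    {"delta_pos": [0,0,0],"angular": [0,0,0],"gripper": -1},
  ],
)

```text
t: 14.35
ee_pos: [0.5176, -0.3194, 0.3379]
eef_rot: [0.707, 0.707, -0.0, -0.001]
force: [1.1, 0.1, -1.6]
width: 0.0193
finger_force: 107.6
```

```bash
python3 - <<'E'
from h import *
st=readout.state(); print(st['force'],st['qpos'].round(2),st['width'])
# target: tip 40 mm above bush top on axis; stop is L ahead of TCP (L = .160-.130)
for z in (.04,): to(N0+nz*(.028+z+.12+.030),tilt_q())
E
```

```text
[ 1.1257584   0.07660215 -1.60867283] [-0.72  0.09  1.64  0.    1.41 -0.72] 0.019319716745978575
pos [ 0.5176 -0.3194  0.3379] total cm [31.72  0.21  1.44]
turn rad [-4.928e-01 -1.806e-01 -1.000e-04]
```

Emit:
step_arm(
  rows=[
    {"delta_pos": [2,-0.3,0],"angular": [0,0,0],"gripper": -1},
    {"delta_pos": [3.5,-0.3,0],"angular": [0,0,0],"gripper": -1},
    {"delta_pos": [3.5,-0.3,0],"angular": [0,0,0],"gripper": -1},
    {"delta_pos": [3.5,-0.3,0],"angular": [0,0,0],"gripper": -1},
    {"delta_pos": [3.5,0,0],"angular": [0,0,0],"gripper": -1},
  ],
)

```text
t: 14.77
ee_pos: [0.5043, -0.1578, 0.3355]
eef_rot: [0.707, 0.707, -0.001, -0.003]
force: [0.7, 0.0, -1.0]
width: 0.0191
finger_force: 107.7
```

Emit:
step_arm(
  rows=[
    {"delta_pos": [3.5,0,0],"angular": [0,0,0],"gripper": -1},
    {"delta_pos": [3.5,0,0],"angular": [0,0,0],"gripper": -1},
    {"delta_pos": [3.5,0,0],"angular": [0,0,0],"gripper": -1},
    {"delta_pos": [3.5,0,0],"angular": [0,0,0],"gripper": -1},
    {"delta_pos": [1.5,0,0],"angular": [0,0,0],"gripper": -1},
  ],
)

```text
t: 15.18
ee_pos: [0.5044, -0.0008, 0.3358]
eef_rot: [0.706, 0.708, -0.001, -0.003]
force: [-0.5, 0.2, -2.1]
width: 0.0199
finger_force: 107.7
```

Emit:
step_arm(
  rows=[
    {"delta_pos": [0,0,0],"angular": [-0.0985,-0.036,0],"gripper": -1},
    {"delta_pos": [0,0,0],"angular": [-0.0985,-0.036,0],"gripper": -1},
    {"delta_pos": [0,0,0],"angular": [-0.0985,-0.036,0],"gripper": -1},
    {"delta_pos": [0,0,0],"angular": [-0.0985,-0.036,0],"gripper": -1},
    {"delta_pos": [0,0,0],"angular": [-0.0985,-0.036,0],"gripper": -1},
  ],
)

```text
t: 15.6
ee_pos: [0.5049, -0.0042, 0.3359]
eef_rot: [0.683, 0.683, 0.109, 0.235]
force: [-0.4, -0.3, -1.1]
width: 0.0191
finger_force: 107.6
```

Emit:
step_arm(
  rows=[
    {"delta_pos": [0,0,0],"angular": [0,0,0],"gripper": -1},
    {"delta_pos": [0,0,0],"angular": [0,0,0],"gripper": -1},
    {"delta_pos": [0,0,0],"angular": [0,0,0],"gripper": -1},
    {"delta_pos": [0,0,0],"angular": [0,0,0],"gripper": -1},
    {"delta_pos": [0,0,0],"angular": [0,0,0],"gripper": -1},
  ],
)

```text
t: 16.02
ee_pos: [0.5066, -0.005, 0.3394]
eef_rot: [0.683, 0.683, 0.109, 0.235]
force: [1.5, 0.7, -0.4]
width: 0.019
finger_force: 107.9
```

```bash
python3 - <<'E'
from h import *
st=readout.state(); print(st['force'],st['qpos'].round(2),st['width'])
to(N0+nz*(.028+.04+.12+.030),tilt_q())
p,d=eyes.grab_frame('wrist'); np.savez('w5.npz',p=p,d=d,pos=st['ee_pos'],q=st['eef_rot']); save('w5',p)
E
```

```text
[ 1.46934279  0.7339938  -0.42889225] [-0.17 -0.41  2.13 -0.12  0.91 -0.12] 0.019002306441091077
pos [ 0.5066 -0.005   0.3394] total cm [0.61 0.44 1.92]
turn rad [-0.0003  0.0003 -0.0005]
```

View pics/w5.png

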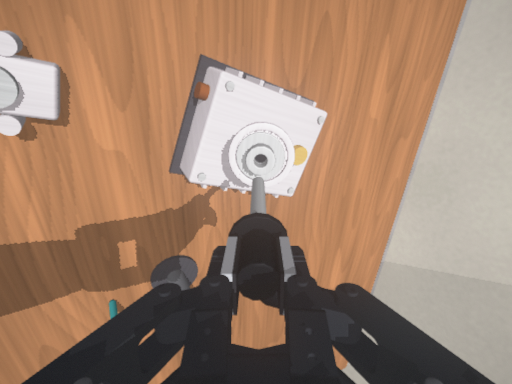

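The dipstick is gripped, with its shaft pointing at the bush hole near (260,158). I'll measure the shaft axis and the hub together.

```bash
cat > rel.py <<'E'
from h import *
from scipy.optimize import least_squares
import sys
def rel(f):
    f=np.load(f); A=R.from_quat(f['q']); st=dict(ee_pos=f['pos'],eef_rot=f['q'])
    P=cloud('wrist',f['d'],st); T=A.inv().apply(P.reshape(-1,3)-f['pos']); ok=np.isfinite(T).all(1); T=T[ok]; W=P.reshape(-1,3)[ok]
    S=T[(np.hypot(T[:,0],T[:,1])<.014)&(T[:,2]>.04)&(T[:,2]<.135)]
    def e(q): return np.hypot(S[:,0]-q[0]-q[1]*S[:,2],S[:,1]-q[2]-q[3]*S[:,2])-.006
    s=least_squares(e,[0,0,0,0],loss='soft_l1',f_scale=.001).x
    print('shaft',len(S),'offset at z=0 (mm)',(s[[0,2]]*1e3).round(2),'slope',s[[1,3]].round(4),'at tip .15',((s[[0,2]]+s[[1,3]]*.15)*1e3).round(2))
    X=W-N0; z=X@nz; r=np.linalg.norm(X-z[:,None]*nz,axis=1)
    H=T[(r<.024)&(z>.023)&(z<.034)&(np.hypot(T[:,0],T[:,1])>.0)]
    if len(H)>50:
        c=cv2.minEnclosingCircle(H[:,:2].astype(np.float32)); print('hub in tool',np.round(np.array(c[0])*1e3,2),c[1],'z',np.median(H[:,2]))
    n=A.inv().apply(nz); print('neck axis in tool',n.round(4), 'N0 tool',(A.inv().apply(N0-f['pos'])*1e3).round(2))
if __name__=='__main__': rel(sys.argv[1])
E
python3 rel.py w5.npz
```

```text
shaft 461 offset at z=0 (mm) [-0.22  0.33] slope [-0.0017 -0.0008] at tip .15 [-0.48  0.2 ]
hub in tool [5.66 3.13] 0.017970725893974304 z 0.20945365016571754
neck axis in tool [-3.e-04 -3.e-04 -1.e+00] N0 tool [  6.14   4.45 237.17]
```

Emit:
step_arm(
  rows=[
    {"delta_pos": [0.2,0.1,0.5],"angular": [0,0,0],"gripper": -1},
    {"delta_pos": [0.2,0.1,1],"angular": [0,0,0],"gripper": -1},
    {"delta_pos": [0.2,0.1,1],"angular": [0,0,0],"gripper": -1},
    {"delta_pos": [0,0,1],"angular": [0,0,0],"gripper": -1},
    {"delta_pos": [0,0,0.5],"angular": [0,0,0],"gripper": -1},
  ],
)

```text
t: 16.48
ee_pos: [0.5275, -0.0054, 0.3019]
eef_rot: [0.683, 0.683, 0.108, 0.233]
force: [-0.7, -0.8, -1.2]
width: 0.0192
finger_force: 107.9
```

Emit:
step_arm(
  rows=[
    {"delta_pos": [0,0,0],"angular": [0,0,0],"gripper": -1},
    {"delta_pos": [0,0,0],"angular": [0,0,0],"gripper": -1},
    {"delta_pos": [0,0,0],"angular": [0,0,0],"gripper": -1},
    {"delta_pos": [0,0,0],"angular": [0,0,0],"gripper": -1},
    {"delta_pos": [0,0,0],"angular": [0,0,0],"gripper": -1},
  ],
)

```text
t: 16.9
ee_pos: [0.5277, -0.0054, 0.3056]
eef_rot: [0.683, 0.683, 0.11, 0.236]
force: [0.4, 0.1, -0.2]
width: 0.0188
finger_force: 107.9
```

```bash
python3 - <<'E'
from h import *; from rel import rel
for i in (6,7):
    st=readout.state();p,d=eyes.grab_frame('wrist'); np.savez(f'w{i}.npz',p=p,d=d,pos=st['ee_pos'],q=st['eef_rot']); save(f'w{i}',p)
    print(st['ee_pos'].round(4)); rel(f'w{i}.npz')
E
```

```text
[ 0.5277 -0.0054  0.3056]
shaft 461 offset at z=0 (mm) [-0.17  0.35] slope [-0.0024 -0.0011] at tip .15 [-0.53  0.18]
hub in tool [-0.4  -0.08] 0.01819552853703499 z 0.17021678080935682
neck axis in tool [-5.e-04  2.e-03 -1.e+00] N0 tool [-9.0000e-02  1.2600e+00  1.9792e+02]
[ 0.5277 -0.0054  0.3055]
shaft 462 offset at z=0 (mm) [-0.29  0.31] slope [-0.0012 -0.0006] at tip .15 [-0.47  0.22]
hub in tool [-0.41  0.04] 0.018002638593316078 z 0.17017726004268177
neck axis in tool [-5.0e-04  1.8e-03 -1.0e+00] N0 tool [-1.3000e-01  1.3500e+00  1.9789e+02]
```

Emit:
step_arm(
  rows=[
    {"delta_pos": [0,0,1],"angular": [0,0,0],"gripper": -1},
    {"delta_pos": [0,0,1],"angular": [0,0,0],"gripper": -1},
    {"delta_pos": [0,0,1],"angular": [0,0,0],"gripper": -1},
    {"delta_pos": [0,0,1],"angular": [0,0,0],"gripper": -1},
    {"delta_pos": [0,0,0],"angular": [0,0,0],"gripper": -1},
  ],
)

```text
t: 17.42
ee_pos: [0.5464, -0.0125, 0.267]
eef_rot: [0.683, 0.683, 0.108, 0.234]
force: [-0.5, -0.4, -1.3]
width: 0.0192
finger_force: 107.8
```

```bash
python3 - <<'E'
from h import *
to(N0+nz*.058,tilt_q()); print(readout.state()['force'])
E
```

```text
pos [ 0.5464 -0.0125  0.267 ] total cm [-0.06  0.38  9.65]
turn rad [-0.0025 -0.0003 -0.0001]
[-0.54284842 -0.37582852 -1.25809127]
```

Emit:
step_arm(
  rows=[
    {"delta_pos": [0,0,0],"angular": [0,0,0],"gripper": -1},
    {"delta_pos": [0,0,0],"angular": [0,0,0],"gripper": -1},
    {"delta_pos": [0,0,0],"angular": [0,0,0],"gripper": -1},
    {"delta_pos": [0,0,0],"angular": [0,0,0],"gripper": -1},
    {"delta_pos": [0,0,0],"angular": [0,0,0],"gripper": -1},
  ],
)

```text
t: 17.83
ee_pos: [0.5464, -0.0122, 0.2707]
eef_rot: [0.683, 0.683, 0.109, 0.235]
force: [1.0, 0.2, -1.2]
width: 0.0185
finger_force: 107.8
```

```bash
python3 - <<'E'
from h import *
to(N0+nz*.058,tilt_q()); print(readout.state()['force'])
E
```

```text
pos [ 0.5464 -0.0122  0.2707] total cm [-0.03  0.17  9.98]
turn rad [0.0014 0.0004 0.0001]
[ 0.96196906  0.21987024 -1.21983922]
```

Emit:
step_arm(
  rows=[
    {"delta_pos": [0,0,0.4],"angular": [0,0,0],"gripper": -1},
    {"delta_pos": [0,0,0.7],"angular": [0,0,0],"gripper": -1},
    {"delta_pos": [0,0,0.7],"angular": [0,0,0],"gripper": -1},
    {"delta_pos": [0,0,0.7],"angular": [0,0,0],"gripper": -1},
    {"delta_pos": [0,0,0.7],"angular": [0,0,0],"gripper": -1},
  ],
)

```text
t: 18.25
ee_pos: [0.5615, -0.0179, 0.2413]
eef_rot: [0.683, 0.683, 0.109, 0.235]
force: [0.3, 0.3, -0.7]
width: 0.0194
finger_force: 107.9
```

Emit:
step_arm(
  rows=[
    {"delta_pos": [0,0,0.7],"angular": [0,0,0],"gripper": -1},
    {"delta_pos": [0,0,0.7],"angular": [0,0,0],"gripper": -1},
    {"delta_pos": [0,0,0.7],"angular": [0,0,0],"gripper": -1},
    {"delta_pos": [0,0,0.7],"angular": [0,0,0],"gripper": -1},
    {"delta_pos": [0,0,0.4],"angular": [0,0,0],"gripper": -1},
  ],
)

```text
t: 18.67
ee_pos: [0.5765, -0.0234, 0.2135]
eef_rot: [0.683, 0.683, 0.109, 0.234]
force: [0.1, -0.7, -1.0]
width: 0.0194
finger_force: 107.9
```

Emit:
step_arm(
  rows=[
    {"delta_pos": [0,0,0],"angular": [0,0,0],"gripper": -1},
    {"delta_pos": [0,0,0],"angular": [0,0,0],"gripper": -1},
    {"delta_pos": [0,0,0],"angular": [0,0,0],"gripper": -1},
    {"delta_pos": [0,0,0],"angular": [0,0,0],"gripper": -1},
    {"delta_pos": [0,0,0],"angular": [0,0,0],"gripper": -1},
  ],
)

```text
t: 19.08
ee_pos: [0.5766, -0.0232, 0.2154]
eef_rot: [0.683, 0.683, 0.11, 0.235]
force: [-0.3, -0.1, -0.4]
width: 0.0191
finger_force: 107.9
```

```bash
python3 - <<'E'
from h import *
to(N0+nz*.058,tilt_q()); f=readout.state()['force'];print(f,f@nz)
E
```

```text
pos [ 0.5766 -0.0232  0.2154] total cm [-0.02  0.16  3.58]
turn rad [0.0017 0.0005 0.    ]
[-0.26961    -0.07384637 -0.37596974] -0.2116517728840845
```

Emit:
step_arm(
  rows=[
    {"delta_pos": [0,0,0.3],"angular": [0,0,0],"gripper": -1},
    {"delta_pos": [0,0,0.3],"angular": [0,0,0],"gripper": -1},
    {"delta_pos": [0,0,0.3],"angular": [0,0,0],"gripper": -1},
    {"delta_pos": [0,0,0.3],"angular": [0,0,0],"gripper": -1},
    {"delta_pos": [0,0,0.3],"angular": [0,0,0],"gripper": -1},
  ],
)

```text
t: 19.5
ee_pos: [0.5836, -0.0259, 0.2014]
eef_rot: [0.683, 0.683, 0.109, 0.235]
force: [-2.0, 0.1, 2.0]
width: 0.0192
finger_force: 108.4
```

Emit:
step_arm(
  rows=[
    {"delta_pos": [0,0,0.3],"angular": [0,0,0],"gripper": -1},
    {"delta_pos": [0,0,0.3],"angular": [0,0,0],"gripper": -1},
    {"delta_pos": [0,0,0.3],"angular": [0,0,0],"gripper": -1},
    {"delta_pos": [0,0,0.3],"angular": [0,0,0],"gripper": -1},
    {"delta_pos": [0,0,0.3],"angular": [0,0,0],"gripper": -1},
  ],
)

```text
t: 19.92
ee_pos: [0.5907, -0.0285, 0.1887]
eef_rot: [0.683, 0.683, 0.109, 0.235]
force: [-3.4, 0.8, 2.2]
width: 0.0189
finger_force: 108.4
```

Emit:
step_arm(
  rows=[
    {"delta_pos": [0,0,0],"angular": [0,0,0],"gripper": -1},
    {"delta_pos": [0,0,0],"angular": [0,0,0],"gripper": -1},
    {"delta_pos": [0,0,0],"angular": [0,0,0],"gripper": -1},
    {"delta_pos": [0,0,0],"angular": [0,0,0],"gripper": -1},
    {"delta_pos": [0,0,0],"angular": [0,0,0],"gripper": -1},
  ],
)

```text
t: 20.33
ee_pos: [0.5905, -0.0284, 0.1886]
eef_rot: [0.683, 0.683, 0.109, 0.235]
force: [0.7, -0.8, -1.0]
width: 0.0195
finger_force: 108.4
```

```bash
python3 - <<'E'
from h import *
to(N0+nz*.058,tilt_q()); f=readout.state()['force'];print(f,f@nz)
E
```

```text
pos [ 0.5905 -0.0284  0.1886] total cm [-0.03  0.22  0.52]
turn rad [0.0006 0.0003 0.    ]
[ 0.71176409 -0.7564738  -0.9670961 ] -1.3016005255143577
```

Emit:
step_arm(
  rows=[
    {"delta_pos": [0,0,0.1],"angular": [0,0,0],"gripper": -1},
    {"delta_pos": [0,0,0.1],"angular": [0,0,0],"gripper": -1},
    {"delta_pos": [0,0,0.1],"angular": [0,0,0],"gripper": -1},
    {"delta_pos": [0,0,0.1],"angular": [0,0,0],"gripper": -1},
    {"delta_pos": [0,0,0.1],"angular": [0,0,0],"gripper": -1},
  ],
)

```text
t: 20.75
ee_pos: [0.593, -0.0293, 0.1847]
eef_rot: [0.683, 0.683, 0.109, 0.235]
force: [-3.2, 0.0, 2.8]
width: 0.0193
finger_force: 108.4
```

Emit:
step_arm(
  rows=[
    {"delta_pos": [0,0,0.05],"angular": [0,0,0],"gripper": -1},
    {"delta_pos": [0,0,0.05],"angular": [0,0,0],"gripper": -1},
    {"delta_pos": [0,0,0],"angular": [0,0,0],"gripper": -1},
    {"delta_pos": [0,0,0],"angular": [0,0,0],"gripper": -1},
    {"delta_pos": [0,0,0],"angular": [0,0,0],"gripper": -1},
  ],
)

```text
t: 21.17
ee_pos: [0.5933, -0.0294, 0.1843]
eef_rot: [0.683, 0.683, 0.109, 0.235]
force: [-7.9, 2.2, 6.5]
width: 0.0189
finger_force: 109.5
```

```bash
python3 - <<'E'
from h import *
to(N0+nz*.058,tilt_q()); f=readout.state()['force'];print(f,f@nz)
E
```

```text
pos [ 0.5933 -0.0294  0.1843] total cm [-0.03  0.18 -0.  ]
turn rad [0.0004 0.0004 0.0002]
[-7.92852018  2.16798872  6.51492577] 9.737608275608745
```

Emit:
step_arm(
  rows=[
    {"delta_pos": [0,0,0.05],"angular": [0,0,0],"gripper": -1},
    {"delta_pos": [0,0,0.05],"angular": [0,0,0],"gripper": -1},
    {"delta_pos": [0,0,0.05],"angular": [0,0,0],"gripper": -1},
    {"delta_pos": [0,0,0],"angular": [0,0,0],"gripper": -1},
    {"delta_pos": [0,0,0],"angular": [0,0,0],"gripper": -1},
  ],
)

```text
t: 21.58
ee_pos: [0.5934, -0.0294, 0.1843]
eef_rot: [0.683, 0.683, 0.108, 0.235]
force: [-18.1, 2.5, 15.9]
width: 0.0194
finger_force: 111.0
```

```bash
python3 - <<'E'
from h import *
to(N0+nz*.058,tilt_q()); f=readout.state()['force'];print(f,f@nz)
E
```

```text
pos [ 0.5934 -0.0294  0.1843] total cm [-0.03  0.18 -0.01]
turn rad [-0.0011  0.0006  0.0004]
[-18.14329221   2.54201479  15.93461269] 22.756700540756654
```

Emit:
step_arm(
  rows=[
    {"delta_pos": [0,0,0],"angular": [0,0,0],"gripper": -1},
    {"delta_pos": [0,0,0],"angular": [0,0,0],"gripper": -1},
    {"delta_pos": [0,0,0],"angular": [0,0,0],"gripper": -1},
    {"delta_pos": [0,0,0],"angular": [0,0,0],"gripper": -1},
    {"delta_pos": [0,0,0],"angular": [0,0,0],"gripper": -1},
  ],
)

```text
t: 22.0
ee_pos: [0.5934, -0.0293, 0.1842]
eef_rot: [0.683, 0.683, 0.108, 0.235]
force: [-18.9, 3.6, 16.3]
width: 0.0189
finger_force: 111.0
```

Emit:
step_arm(
  rows=[
    {"delta_pos": [0,0,0],"angular": [0,0,0],"gripper": -1},
    {"delta_pos": [0,0,0],"angular": [0,0,0],"gripper": -1},
    {"delta_pos": [0,0,0],"angular": [0,0,0],"gripper": -1},
    {"delta_pos": [0,0,-0.05],"angular": [0,0,0],"gripper": -1},
    {"delta_pos": [0,0,-0.05],"angular": [0,0,0],"gripper": -1},
  ],
)

```text
t: 22.42
ee_pos: [0.5933, -0.0294, 0.1843]
eef_rot: [0.683, 0.683, 0.109, 0.235]
force: [-6.9, 1.7, 6.3]
width: 0.0191
finger_force: 108.9
```

Emit:
step_arm(
  rows=[
    {"delta_pos": [0,0,0],"angular": [0,0,0],"gripper": -0.2},
    {"delta_pos": [0,0,0],"angular": [0,0,0],"gripper": 0.1},
    {"delta_pos": [0,0,0],"angular": [0,0,0],"gripper": 0.4},
    {"delta_pos": [0,0,0],"angular": [0,0,0],"gripper": 0.4},
    {"delta_pos": [0,0,0],"angular": [0,0,0],"gripper": 0.4},
  ],
)

```text
t: 22.83
ee_pos: [0.5938, -0.0297, 0.183]
eef_rot: [0.683, 0.683, 0.109, 0.235]
force: [0.0, -0.8, -0.1]
width: 0.06
finger_force: 0.0
```

Emit:
step_arm(
  rows=[
    {"delta_pos": [0,0,-1],"angular": [0,0,0],"gripper": 0.4},
    {"delta_pos": [0,0,-2],"angular": [0,0,0],"gripper": 0.4},
    {"delta_pos": [0,0,-3],"angular": [0,0,0],"gripper": 0.4},
    {"delta_pos": [0,0,-3],"angular": [0,0,0],"gripper": 0.4},
    {"delta_pos": [0,0,0],"angular": [0,0,0],"gripper": 0.4},
  ],
)

```text
t: 23.25
ee_pos: [0.5525, -0.0136, 0.2687]
eef_rot: [0.682, 0.682, 0.113, 0.24]
force: [1.8, 0.2, 0.5]
width: 0.0598
finger_force: 0.0
```

```bash
python3 - <<'E'
from h import *
st=readout.state();p,d=eyes.grab_frame('wrist'); save('w8',p)
P=cloud('wrist',d,st).reshape(-1,3); X=P-N0
y=np.cross(nz,[1,0,0]);y/=np.linalg.norm(y);x=np.cross(y,nz); X=np.c_[X@x,X@y,X@nz]; X=X[np.isfinite(X).all(1)]
r=np.linalg.norm(X[:,:2],axis=1)
for n,lo,hi,rm in [('grip top',.066,.076,.02),('collar top',.031,.038,.024),('flange',.004,.009,.0335)]:
    S=X[(r<rm)&(X[:,2]>lo)&(X[:,2]<hi)]; print(n,len(S),cv2.minEnclosingCircle(S[:,:2].astype(np.float32)) if len(S) else 0,S[:,2].mean())
print(st['t'],st['force'])
E
```

```text
grip top 578 ((-0.003477934980764985, 0.00101080269087106), 0.01108715683221817) 0.06965858630476941
collar top 564 ((-0.003241133876144886, 0.0007359792361967266), 0.018117966130375862) 0.03395591608567214
flange 1494 ((-1.061742386809783e-05, 2.103854058077559e-05), 0.03354422003030777) 0.005760592584741891
23.25 [1.75415254 0.17245719 0.51952695]
```

View pics/w8.png

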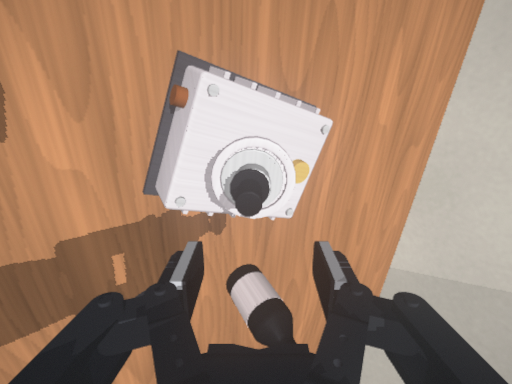

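The dipstick is home: its collar shows at (248,185), and the collar top measures 34.0 mm above the recess floor, which is the expected height. The gripper is clear of everything. I'll let the arm settle, then hand in.

Emit:
step_arm(
  rows=[
    {"delta_pos": [0,0,0],"angular": [0,0,0],"gripper": 0.4},
    {"delta_pos": [0,0,0],"angular": [0,0,0],"gripper": 0.4},
    {"delta_pos": [0,0,0],"angular": [0,0,0],"gripper": 0.4},
    {"delta_pos": [0,0,0],"angular": [0,0,0],"gripper": 0.4},
    {"delta_pos": [0,0,0],"angular": [0,0,0],"gripper": 0.4},
  ],
)

```text
t: 23.72
ee_pos: [0.5511, -0.0142, 0.2598]
eef_rot: [0.683, 0.683, 0.109, 0.234]
force: [-0.3, -0.2, 0.7]
width: 0.06
finger_force: 0.0
```

```bash
python3 -c "
from workcell import order
print(order.sign_off())"
```

```text
the job is handed in; nothing more can be done
None
```

The bush is seated in the recess hub outwards, and the dipstick was pushed home through it, pressed with roughly 20 N for over half a second, and let go; I handed the job in at about 24 s, and the sign-off gave no verdict.

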